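# Show a sample tube to the inspection camera

### The job

Take the tube with the violet-grey cap out of the black rack and hold it up at the inspection camera's focus, cap upwards: its middle on the lens axis, and the tube leaned back square to the line of sight, so that its foot points straight at the orange ball of the focus gauge, which marks the focus distance. Finish holding it there in the air, still and clear of the camera and gauge, without letting go; leave the camera, rack, other tubes, pen and bottles undisturbed.

Things in the scene. Friction and masses are not known exactly. Their poses are not given: they have to be found in the camera images.
- violet_center (a point): Middle of the tube to show: 85 mm long, clear barrel 12.5 mm thick, violet-grey cap 14 mm thick over the top 21 mm. On the tube's axis, 42.5 mm from either end; z runs along the tube to the cap. It stands upright in a rack cell, foot 3 mm above the worktop, upper 60 mm free, and lifts straight out. About 15 g. Hold it by cap or upper barrel; its turn about its own axis is free.
- tube_violet: The same tube; origin at the centre of its rounded foot, z along the tube towards the cap.
- rack: Loose low black tube rack, 83 x 162 x 28 mm (x, y, z), origin at the centre of its underside, long side along its y. Four tubes stand in it in two staggered rows (15.5 mm either side of its middle line in x), 46 mm apart along its y: the violet-grey one in any of the four places.
- tube_orange: Capped tube with an orange cap, 83 mm long, in the rack; origin at its foot. Leave it there.
- tube_red: Capped tube with a red cap, 85 mm long, in the rack; origin at its foot. Leave it there.
- tube_tall: Capped tube with an orange cap, 91 mm long, in the rack; origin at its foot. Leave it there.
- view_point (a point): The camera's focus in the air, 130 mm in front of the lens on its axis, where the tube's middle belongs. x points back to the lens; z, square to the line of sight and 17 to 33 degrees off vertical (leaning away from the camera), is where the cap end must point. The orange ball, 11 mm, on a thin steel gauge rod from below the camera, is 75 mm from this point along -z.
- lens (a point): Centre of the lens's front face: a black lens within a white ring light 52 mm across on a white camera head 50 mm wide, which looks obliquely down and roughly towards the robot. Axes as for view_point. The rod of the focus gauge runs parallel to the lens axis, 75 mm below it.
- camera_stand: The fixed camera stand: grey base plate 130 x 130 x 14 mm and steel post 330 mm tall with the camera head clamped 290 mm above the worktop. Origin on the worktop, 70 mm in front of the plate's front edge, below the lens axis; -x is the way the camera faces.
- marker: Marker pen, white with a blue cap, 128 mm long along its y, 17 mm thick, lying loose on the worktop; origin below its middle.
- dropper_center (a point): Small pink dropper bottle with a white cap, 25 mm across, 66 mm tall, standing loose; point half-way up. Leave it.
- brown_center (a point): Brown reagent bottle with a blue cap, 47 mm across, 100 mm tall, standing loose; point half-way up. Leave it.

How it is judged:
By the outcome, as a careful person would: the job done as asked, in the order asked, and still so for the second after the job is handed in, while the arm keeps its last pose, push and grip.
It also fails if it takes over 40 s, if anything falls off the work surface, if the arm or the gripper's body presses on something with over 40 N, if the wrist force passes 120 N, or if a joint passes its speed limit or range.

### The arm

A 7-joint arm with a two-finger parallel gripper is mounted at the origin on a cart in front of the work surface, level with it; the furniture and walls round the work are solid. World frame = base frame: x ahead of the robot, y to its left, z up, the work surface at z = 0. Lengths are in m, angles in rad, forces in N, time in s.
With the tool pointing down it reaches from about 0.425 to 0.95 m from the base axis. Payload 4.7 kg.
Tool frame: the origin (TCP) lies on the centre line of the jaws, within the pads' length; the fingertips stand 22 mm ahead of it and the grasp point (between the pads) lies 3 mm ahead of it; z points along the fingers, y is the line along which they close (so a half turn about z gives the same grasp; the last joint's range is limited). The gripper opens to 87 mm and grips with 3 to 60 N. Pads are 19 mm wide; open, the fingers measure 117 mm over their backs; the gripper's body (75 mm by 190 mm) begins 51 mm behind the grasp point.
Start: joints at [-1.265, 0.469, -0.049, 1.532, 0.024, 1.141, -0.082], TCP at [0.222, 0.638, 0.205] pointing down, gripper open.
Joint ranges: [-2.59, 2.59], [-0.33, 1.99], [-1.39, 1.29], [0.1, 2.45], [-1.04, 4.18], [0.21, 1.99], [-2.66, 2.66]. Speed limits (rad/s): [2.57, 2.57, 3.14, 3.14, 3.14, 3.14, 3.14].

### API

Orientations are given as a unit quaternion [w, x, y, z].
In Python, from plant import arm, viewer gives the robot as it stands.
- The arm moves only by the tool drive_tool, never from a script. Its argument "motion" is a list of rows, each a list of 6 numbers: the shift along the world's x, y, z in m, then the turn, a rotation vector about the world's x, y, z in degrees. A call has 1 to 8 rows; each row is the pose to reach, as a shift and turn from the pose commanded when the call began; what a row does not reach only later rows make up. A row lasts 1/12 s, in which the tool goes at most 41.7 mm and 7.16 degrees, less where a joint would pass 70% of its speed; a pose out of reach is approached as far as the arm can. A call with a gripper value outside its range is refused whole. "jaw" is the finger opening in m, from 0 to 0.087, set as the call begins (left out, the last holds). The fingers move at their own pace and stop on an object; "newtons" is the grip in N (left out, the last holds). Time passes only in rows, so rows that repeat a pose let the fingers close. It gives the time, the measured TCP pose, the force, the opening and the grip force at its end, in the units of the state.
- arm.get_obs(): the state, without advancing time (a new reading comes with each control period).
- viewer.camera(name): name is "side" or "top" or "wrist"; returns a dict with "pixels" (480x640x3 uint8, blue, green, red), "K" (3x3 intrinsics, pixels), "k1" (the pictures are not rectified: a ray, as slopes to the right and down, at radius r is drawn at 1 + k1 r^2 times it, then the intrinsics apply), "rvec" (rotation vector, rad) and "tvec" (3), from world to camera coordinates, as OpenCV has them; the wrist camera has in their place "tool_from_camera" (4x4, takes a point from camera to tool coordinates, whose origin is the TCP and whose axes are the flange's). Camera axes: x right, y down, z forward; pixel columns grow to the right and rows downward; lengths in m; the calibration is good to about 2 mm. A picture is of the moment at which its call begins: read the wrist's pose just before it. There is no depth.
- arm.job_done(): hands the job in; it is judged then, once.
The state is a dict: "time": time; "joint_pos": joint angles; "joint_velocities": joint speeds; "joint_torque": joint torques, N m; "position": TCP position; "tcp_rot": TCP orientation; "contact_force": force on the tool from outside, world axes, zero at the start; "ft_torque": the same for the moment, N m; "width": finger opening in m; "gripper_force": force on a finger pad.
Only numpy, scipy, OpenCV 4.12 (cv2) and the standard library are available. Lean on these libraries where they do the work, as an engineer would, in place of code of your own. Each camera call takes 0.05 s, during which the arm holds its last target. There are 200 camera calls.

## Working session

There is one attempt and no reset: what is moved stays moved. The work goes in short steps, Python scripts to look and compute and a tool call to move; the robot and the scene stay as the last step left them, time stands still between calls to the robot, and variables do not carry over. Pictures are saved under pics/ and viewed, at most 10 in all, crops included, and the job is handed in when it is done.

Besides the shell and the picture viewer there is one more tool, called as name(argument=value, ...) on one line, values as JSON. drive_tool: Moves the arm, as the interface text tells. Its arguments: {"type":"object","properties":{"motion":{"type":"array","items":{"type":"array","items":{"type":"number"}}},"jaw":{"type":"number"},"newtons":{"type":"number"}},"required":["motion"]}

```bash
mkdir -p pics; ls
python3 - <<'E'
from plant import arm, viewer
import cv2,pickle
o=arm.get_obs();print(o['time'],o['position'],o['tcp_rot'])
d={}
for n in("side","top"):
    c=viewer.camera(n);d[n]=c;cv2.imwrite(f"pics/{n}0.png",c["pixels"]);print(n,c["K"],c["k1"],c["rvec"],c["tvec"])
c=viewer.camera("wrist");print(c["tool_from_camera"])
pickle.dump(d,open("d0.pkl","wb"))
E
```

```text
pics
0.0 [0.22157648 0.63691091 0.20419086] [-1.25506877e-04  1.66594485e-01  9.86024996e-01 -9.84651307e-04]
side [[476.54739227   0.         320.82826502]
 [  0.         476.54739227 242.00307526]
 [  0.           0.           1.        ]] 0.030501601239763688 [ 0.00884639  2.69033075 -1.61291746] [0.54120486 0.14276968 1.20458089]
top [[589.93470683   0.         318.48968217]
 [  0.         589.93470683 242.41271476]
 [  0.           0.           1.        ]] -0.11743438041456741 [ 2.16361141 -2.05512632  0.21617832] [-0.05292259  0.58142864  1.59127825]
[[ 1.50641036e-04 -9.53681030e-01 -3.00819665e-01  8.33322981e-02]
 [ 9.99999745e-01 -6.64549565e-05  7.11448931e-04  7.52832565e-04]
 [-6.98486307e-04 -3.00819696e-01  9.53680776e-01 -1.78744096e-01]
 [ 0.00000000e+00  0.00000000e+00  0.00000000e+00  1.00000000e+00]]
```

View pics/side0.png

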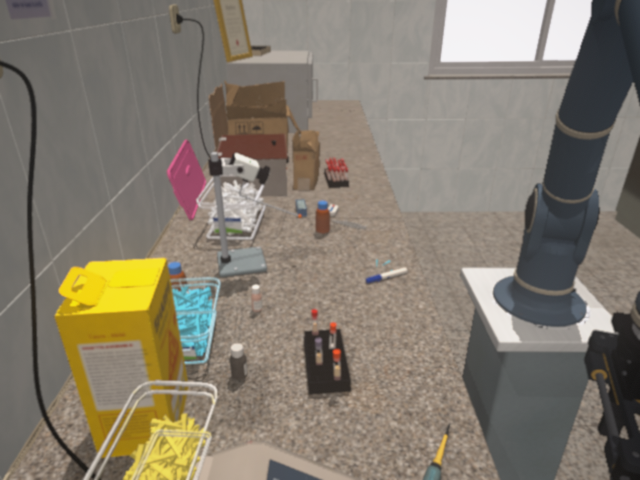

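View pics/top0.png

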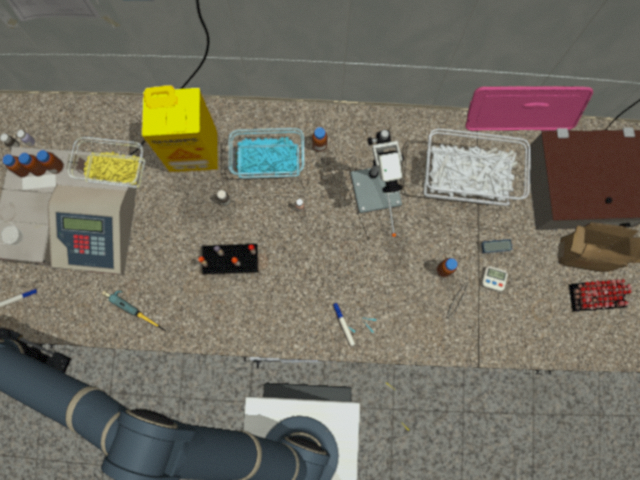

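The side view shows the rack around (327,360) and the inspection camera at (240,168). In the top view the rack is at (230,259), the camera head at (388,165) and the orange ball near (393,234). I'll enlarge these areas next.

```bash
cat > h.py <<'E'
import numpy as np,cv2,pickle
from scipy.spatial.transform import Rotation as R
def ray(c,uv):
    """world origin, unit dir of a pixel ray (fixed cameras)"""
    dist=np.array([c["k1"],0,0,0,0.])
    p=cv2.undistortPoints(np.array([[uv]],float),c["K"],dist)[0,0]
    if "tool_from_camera" in c:
        T=c["T"]@c["tool_from_camera"];Rm=T[:3,:3];o=T[:3,3]
    else:
        Rm=cv2.Rodrigues(np.array(c["rvec"],float))[0].T;o=-Rm@np.array(c["tvec"]).ravel()
    d=Rm@np.array([p[0],p[1],1]);return o,d/np.linalg.norm(d)
def plane(c,uv,z):
    o,d=ray(c,uv);return o+d*(z-o[2])/d[2]
def tri(*cu):
    A=np.zeros((3,3));b=np.zeros(3);rs=[ray(c,u) for c,u in cu]
    for o,d in rs:
        P=np.eye(3)-np.outer(d,d);A+=P;b+=P@o
    x=np.linalg.solve(A,b);return x,[np.linalg.norm(np.cross(x-o,d)) for o,d in rs]
def pose(obs):
    q=obs["tcp_rot"];T=np.eye(4);T[:3,:3]=R.from_quat([q[1],q[2],q[3],q[0]]).as_matrix();T[:3,3]=obs["position"];return T
def wrist():
    from plant import arm,viewer
    T=pose(arm.get_obs());c=dict(viewer.camera("wrist"));c["T"]=T;return c
def crop(im,x,y,w,h,s): return cv2.resize(im[y:y+h,x:x+w],None,fx=s,fy=s,interpolation=cv2.INTER_CUBIC)
E
python3 - <<'E'
from h import *
d=pickle.load(open("d0.pkl","rb"))
S=d["side"]["pixels"];T=d["top"]["pixels"]
cv2.imwrite("pics/c1.png",np.vstack([np.hstack([crop(S,285,300,80,100,4)[:300],crop(S,200,140,80,75,4)]),np.hstack([crop(T,190,230,80,60,4),crop(T,350,130,80,75,4)[:240]])]) if 0 else
np.vstack([np.hstack([crop(S,290,300,80,100,4)[:400],crop(S,200,140,100,100,4)]),np.hstack([crop(T,190,235,80,50,4),crop(T,350,195,100,50,4)])]))
def blobs(im,n,box,lo,hi):
    x,y,w,h=box;hs=cv2.cvtColor(im[y:y+h,x:x+w],cv2.COLOR_BGR2HSV);m=cv2.inRange(hs,np.array(lo),np.array(hi))
    k,_,st,ce=cv2.connectedComponentsWithStats(m)
    for i in range(1,k):
        if st[i,4]>2:print(n,ce[i]+[x,y],st[i,4])
for n,b in(("side",(290,300,80,100)),("top",(190,235,80,50)),("top",(385,220,20,25)),("side",(240,180,100,70))):
    blobs(d[n]["pixels"],n,b,(0,150,120),(18,255,255))
E
```

```text
side [314.03333333 312.56666667] 30
side [332.85  326.225] 40
side [336.34782609 353.20289855] 69
top [250.90909091 246.90909091] 22
top [200.90909091 258.90909091] 22
top [234.         259.70833333] 24
top [393.5 234.8] 10
side [322.17857143 211.64285714] 28
side [299.5 215.5] 4
```

View pics/c1.png

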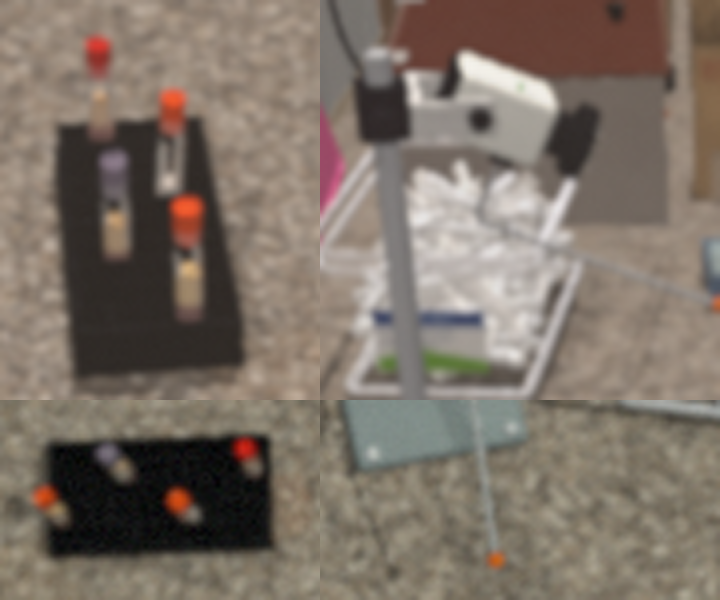

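The crops show the violet cap at about side (318.3,341) and top (217,249). The ball is at side (299.5,215.5) and top (393.5,234.8), and the rod is visible in both views.

Run:
```python
from h import *
d=pickle.load(open("d0.pkl","rb"));s,t=d["side"],d["top"]
print("violet cap",tri((s,(318.3,341)),(t,(217.3,249))))
for a,b in(((314,312.6),(250.9,246.9)),((332.9,326.2),(234,259.7)),((336.3,353.2),(200.9,258.9))):print(tri((s,a),(t,b)))
print("rack corners",[plane(t,((u/4+190),((v-400)/4+235)),.028).round(3) for u,v in((47,440),(268,435),(272,548),(52,555))])
b,e=tri((s,(299.5,215.5)),(t,(393.5,234.8)));print("ball",b,e)
def n(c,a,bb):
    o,x=ray(c,a);_,y=ray(c,bb);m=np.cross(x,y);return m/np.linalg.norm(m)
r=np.cross(n(s,(265,205.3),(299.5,215.5)),n(t,(389.2,195.5),(393.5,234.8)));r/=np.linalg.norm(r);r*=-np.sign(r[0]);print("rod dir",r,np.degrees(np.arcsin(r[2])),np.degrees(np.arctan2(r[1],r[0])))
print("cam head", tri((s,(265,174)),(t,(389.5,186))))
print("plate front corners",[plane(t,((u-320)/4+350,(v-400)/4+195),.014).round(3) for u,v in((360,468),(526,437))])
```

```text
violet cap (array([0.54729167, 0.2558118 , 0.07920167]), [np.float64(0.0008817747871351016), np.float64(0.000881774787135116)])
(array([0.55712277, 0.16301472, 0.07933364]), [np.float64(1.706928820187872e-05), np.float64(1.7069288202114106e-05)])
(array([0.51852315, 0.20733972, 0.07774899]), [np.float64(0.0005426909165240977), np.float64(0.0005426909165239932)])
(array([0.51477282, 0.29788211, 0.08530002]), [np.float64(0.00038806053175089497), np.float64(0.00038806053175091264)])
rack corners [array([0.565, 0.311, 0.028]), array([0.577, 0.153, 0.028]), array([0.496, 0.144, 0.028]), array([0.483, 0.3  , 0.028])]
ball [ 0.60008058 -0.22449756  0.12803094] [np.float64(0.00048053329719582974), np.float64(0.00048053329719581895)]
rod dir [-0.90648535 -0.17685199 -0.3834158 ] -22.54542648814233 -168.9604723208566
cam head (array([ 0.69017252, -0.19522061,  0.26250359]), [np.float64(0.004099546419625958), np.float64(0.004099546419626036)])
plate front corners [array([ 0.69 , -0.139,  0.014]), array([ 0.72 , -0.26 ,  0.014])]
```

Cap heights agree with the given sizes (about 0.078), and the rod is about 22.5° below level, inside the stated range. Next I move above the violet tube and turn the jaws 24° for a close look.

drive_tool(motion=[[0.32,-0.38,0.02,0,0,24],[0.32,-0.38,0.02,0,0,24],[0.32,-0.38,0.02,0,0,24],[0.32,-0.38,0.02,0,0,24],[0.32,-0.38,0.02,0,0,24],[0.32,-0.38,0.02,0,0,24],[0.32,-0.38,0.02,0,0,24],[0.32,-0.38,0.02,0,0,24]], jaw=0.045, newtons=15)

```text
time: 0.82
position: [0.4372, 0.3808, 0.2187]
tcp_rot: [-0.0, -0.042, 0.999, -0.0]
contact_force: [1.2, 0.3, -0.3]
width: 0.0471
gripper_force: 0.0
```

drive_tool(motion=[[0.11,-0.125,0.0,0,0,0],[0.11,-0.125,0.0,0,0,0],[0.11,-0.125,0.0,0,0,0],[0.11,-0.125,0.0,0,0,0],[0.11,-0.125,0.0,0,0,0],[0.11,-0.125,0.0,0,0,0],[0.11,-0.125,0.0,0,0,0]])

```text
time: 1.4
position: [0.5458, 0.2581, 0.2183]
tcp_rot: [-0.001, -0.042, 0.999, 0.0]
contact_force: [-0.1, 0.7, -0.7]
width: 0.0454
gripper_force: 0.0
```

Run:
```python
from h import *
c=wrist();pickle.dump(c,open("w1.pkl","wb"));cv2.imwrite("pics/w1.png",c["pixels"]);print(c["T"].round(4))
```

```text
[[-9.965e-01 -8.370e-02 -1.200e-03  5.458e-01]
 [-8.370e-02  9.965e-01  4.000e-04  2.581e-01]
 [ 1.100e-03  5.000e-04 -1.000e+00  2.183e-01]
 [ 0.000e+00  0.000e+00  0.000e+00  1.000e+00]]
```

View pics/w1.png

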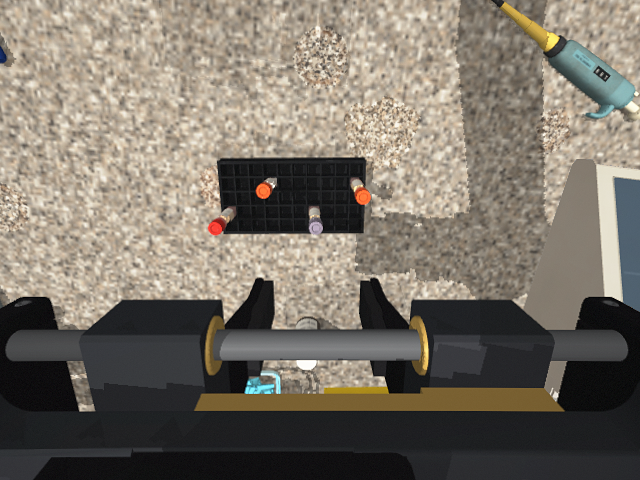

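The wrist view shows the violet cap at (315.5,228), central between the jaws, with the neighbours clear of the fingers.

Run:
```python
from h import *
c=pickle.load(open("w1.pkl","rb"));hs=cv2.cvtColor(c["pixels"],cv2.COLOR_BGR2HSV)
m=cv2.inRange(hs,(115,20,90),(160,140,255));m[:215]=0;m[245:]=0;m[:,:300]=0;m[:,335:]=0
k,_,st,ce=cv2.connectedComponentsWithStats(m);i=1+np.argmax(st[1:,4]);print(st[i],ce[i],c["k1"])
print(plane(c,ce[i],.086),plane(c,(315.5,228.5),.088))
for p in((216.5,228.5),(362.5,197.5),(263.5,190.5)):print(plane(c,p,.088))
```

```text
[309 218  14  16 173] [314.98265896 226.35260116] 0.007943145369535186
[0.54853129 0.25802811 0.086     ] [0.55002732 0.25864524 0.088     ]
[0.55779636 0.1660106  0.088     ]
[0.51711879 0.29901227 0.088     ]
[0.51826707 0.20861554 0.088     ]
```

drive_tool(motion=[[0.003,0,-0.03,0,0,0],[0.003,0,-0.06,0,0,0],[0.003,0,-0.09,0,0,0],[0.003,0,-0.115,0,0,0],[0.003,0,-0.13,0,0,0],[0.003,0,-0.138,0,0,0],[0.003,0,-0.138,0,0,0],[0.003,0,-0.138,0,0,0]])

```text
time: 2.12
position: [0.549, 0.2591, 0.0811]
tcp_rot: [0.0, -0.043, 0.999, 0.0]
contact_force: [0.5, -0.6, 0.6]
width: 0.045
gripper_force: 0.0
```

Run:
```python
from h import *
c=wrist();pickle.dump(c,open("w2.pkl","wb"));cv2.imwrite("pics/w2.png",c["pixels"]);print(c["T"].round(4))
```

```text
[[-9.963e-01 -8.580e-02  2.000e-04  5.490e-01]
 [-8.580e-02  9.963e-01  7.000e-04  2.591e-01]
 [-3.000e-04  7.000e-04 -1.000e+00  8.110e-02]
 [ 0.000e+00  0.000e+00  0.000e+00  1.000e+00]]
```

View pics/w2.png

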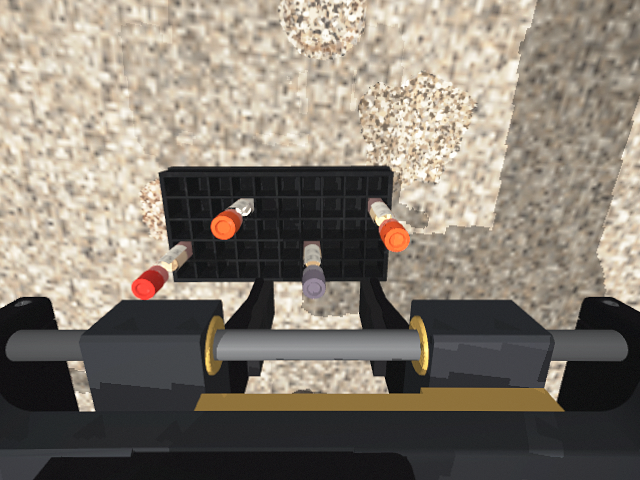

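The cap at (314,287) sits between the fingers, about 1 mm left of their middle. I'll shift 1 mm and close.

drive_tool(motion=[[0,-0.001,0,0,0,0],[0,-0.001,0,0,0,0],[0,-0.001,0,0,0,0],[0,-0.001,0,0,0,0],[0,-0.001,0,0,0,0],[0,-0.001,0,0,0,0],[0,-0.001,0,0,0,0],[0,-0.001,0,0,0,0]], jaw=0.0, newtons=15)

```text
time: 2.83
position: [0.5493, 0.2568, 0.0807]
tcp_rot: [-0.0, -0.042, 0.999, 0.0]
contact_force: [0.8, -0.7, -0.9]
width: 0.0031
gripper_force: 0.0
```

Run:
```python
from h import *
from plant import arm,viewer
c=wrist();s=viewer.camera("side");o=arm.get_obs();print(o["width"],o["gripper_force"])
d=pickle.load(open("d0.pkl","rb"))
cv2.imwrite("pics/w3.png",np.hstack([crop(c["pixels"],120,140,320,240,1.25),crop(s["pixels"],270,280,100,75,4)]))
```

```text
0.0012556324738014948 0.0
```

View pics/w3.png

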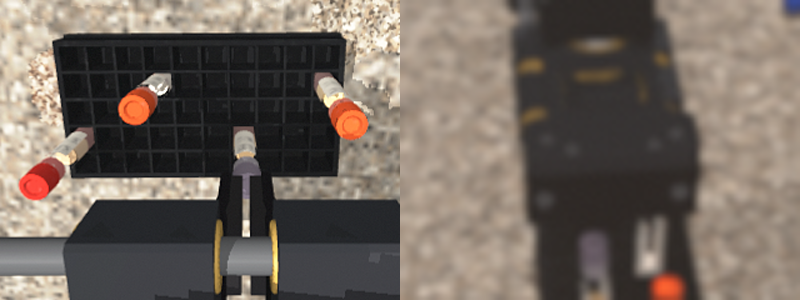

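Run:
```python
from h import *
c=pickle.load(open("w2.pkl","rb"));print(c["K"],c["T"][:3,3])
for z in(.08,.088):print(z,plane(c,(314,287),z))
Ti=np.linalg.inv(c["tool_from_camera"])
for p in((0,0,.022),(.0095,0,.022),(-.0095,0,.022),(0,0,.003),(0,0,-.007),(0,.0225,.022),(0.0095,.0225,.022)):
    q=Ti@np.array([*p,1]);q=c["K"]@(q[:3]/q[2]);print(p,q[:2].round())
for f in("w1.pkl","w2.pkl"):
    c=pickle.load(open(f,"rb"));h=cv2.cvtColor(c["pixels"],cv2.COLOR_BGR2HSV)
    m=cv2.inRange(h,(115,20,60),(160,140,255));m[:,:290]=0;m[:,340:]=0;m[:200]=0;m[310:]=0
    k,_,st,ce=cv2.connectedComponentsWithStats(m);i=1+np.argmax(st[1:,4]);print(st[i],ce[i])
```

```text
[[341.48309592   0.         316.36846711]
 [  0.         341.48309592 238.84808551]
 [  0.           0.           1.        ]] [0.54904627 0.25906974 0.0811298 ]
0.08 [0.55204859 0.2588387  0.08      ]
0.088 [0.54823127 0.25855805 0.088     ]
(0, 0, 0.022) [315. 268.]
(0.0095, 0, 0.022) [315. 254.]
(-0.0095, 0, 0.022) [315. 282.]
(0, 0, 0.003) [315. 281.]
(0, 0, -0.007) [315. 289.]
(0, 0.0225, 0.022) [350. 268.]
(0.0095, 0.0225, 0.022) [351. 254.]
[308 218  15  16 188] [315.21808511 226.04255319]
[302 270  23  29 552] [313.30072464 283.58152174]
```

Run:
```python
from h import *
from plant import viewer
c=pickle.load(open("w2.pkl","rb"));w=wrist();s=viewer.camera("side")
P=cv2.convertScaleAbs
a=np.vstack([P(crop(c["pixels"],235,240,160,120,2.5),alpha=2.),P(crop(w["pixels"],235,240,160,120,2.5),alpha=2.)])
b=P(crop(s["pixels"],280,270,100,150,4),alpha=2.5)
cv2.imwrite("pics/v7.png",np.hstack([a,b]))
R0=cv2.Rodrigues(np.array(s["rvec"]))[0]
T=w["T"]
for p in((0,0,.022),(0,0,-.019),(0,0,0)):
    q=R0@(T@np.array([*p,1]))[:3]+np.array(s["tvec"]).ravel();q=s["K"]@(q/q[2]);print(p,q[:2].round(1),((q[:2]-[280,270])*4).round()+[400,0])
```

```text
(0, 0, 0.022) [317.8 349.4] [551. 318.]
(0, 0, -0.019) [317.7 333.1] [551. 252.]
(0, 0, 0) [317.7 340.7] [551. 283.]
```

View pics/v7.png

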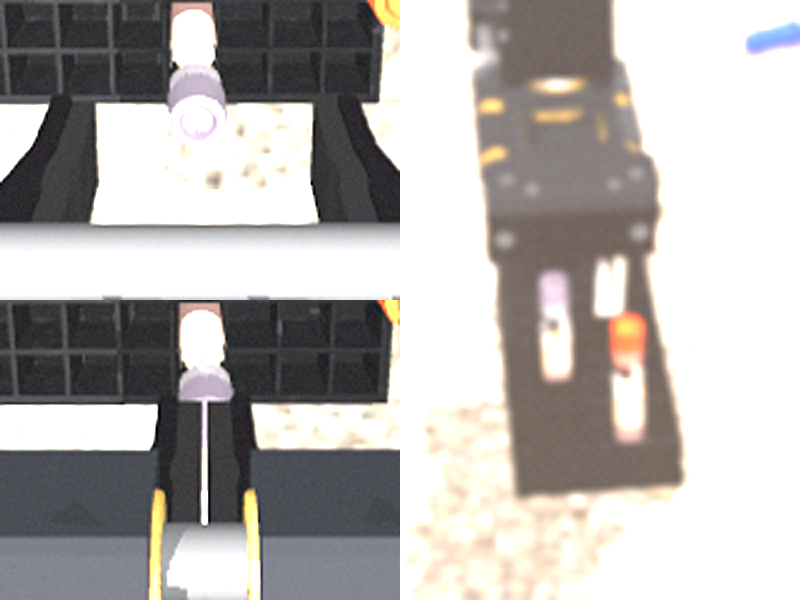

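The tube cap is fully visible below the gripper, with its top at crop (552,270), and the closed fingertips end above it. From the tip pixels (274/360, row 281, opening 45 mm), the real fingertips lie about 16 mm behind the reported TCP, not 22 mm ahead. So the grasp point is near tool z = -35 mm. I'll open, go 39 mm lower and close.

drive_tool(motion=[[0,0,0,0,0,0],[0,0,0,0,0,0],[0,0,0,0,0,0],[0,0,0,0,0,0],[0,0.001,-0.015,0,0,0],[0,0.001,-0.03,0,0,0],[0,0.001,-0.039,0,0,0],[0,0.001,-0.039,0,0,0]], jaw=0.045)

```text
time: 3.7
position: [0.5478, 0.257, 0.0396]
tcp_rot: [-0.002, -0.042, 0.999, -0.001]
contact_force: [-1.4, 0.4, 0.1]
width: 0.0423
gripper_force: 0.0
```

drive_tool(motion=[[0,0,0,0,0,0],[0,0,0,0,0,0],[0,0,0,0,0,0],[0,0,0,0,0,0],[0,0,0,0,0,0],[0,0,0,0,0,0],[0,0,0,0,0,0]], jaw=0.0, newtons=15)

```text
time: 4.28
position: [0.5495, 0.2575, 0.042]
tcp_rot: [0.0, -0.042, 0.999, -0.0]
contact_force: [-0.6, -0.8, 1.0]
width: 0.0124
gripper_force: 15.0
```

drive_tool(motion=[[0,0,0.02,0,0,0],[0,0,0.045,0,0,0],[0,0,0.075,0,0,0],[0,0,0.11,0,0,0],[0,0,0.145,0,0,0],[0,0,0.18,0,0,0],[0,0,0.19,0,0,0],[0,0,0.19,0,0,0]])

```text
time: 4.95
position: [0.5512, 0.2588, 0.2356]
tcp_rot: [0.003, -0.042, 0.999, 0.002]
contact_force: [-0.3, 0.6, 0.3]
width: 0.0122
gripper_force: 15.0
```

Run:
```python
from h import *
from plant import viewer
w=wrist();s=viewer.camera("side");t=viewer.camera("top");pickle.dump((w,s,t),open("l.pkl","wb"));print(w["T"].round(4))
cv2.imwrite("pics/v8.png",np.hstack([crop(w["pixels"],220,200,200,200,2),np.vstack([crop(s["pixels"],270,210,100,100,4)])]))
```

```text
[[-0.9965 -0.0839  0.0067  0.5512]
 [-0.0839  0.9965  0.0039  0.2588]
 [-0.007   0.0034 -1.      0.2356]
 [ 0.      0.      0.      1.    ]]
```

View pics/v8.png

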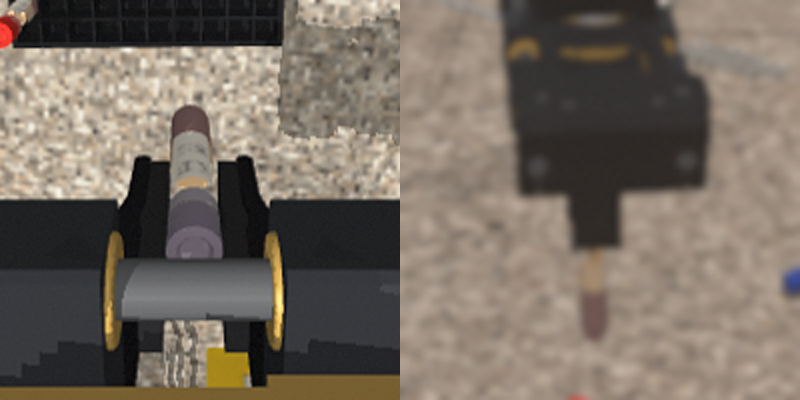

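The tube is held upright with the finger ends about 55 mm above its foot. In the wrist view the cap-top centre is near (316.5,321.5) and the foot edge near (315,253). Now I check the tube's offset in the tool frame and work out the target.

Run:
```python
from h import *
w,s,t=pickle.load(open("l.pkl","rb"));w["T"]=np.eye(4)
print("cap top tool",plane(w,(316.5,321.5),-.046),"foot ball centre tool",plane(w,(315.2,262),.033))
b=np.array([.600,-.2245,.128]);r=np.array([-.9065,-.1769,-.3834]);r/=np.linalg.norm(r)
z=np.array([0,0,1])-(-0+np.array([0,0,1])@r)*r;z/=np.linalg.norm(z);V=b+.075*z;print("V",V,"z",z)
w,_,_=pickle.load(open("l.pkl","rb"));T=w["T"]
# goal tool: z=-z, y horizontal
zt=-z;yt=np.cross([0,0,1],-r)*-1;yt/=np.linalg.norm(yt)
if yt@T[:3,1]<0:yt=-yt
xt=np.cross(yt,zt);G=np.c_[xt,yt,zt];dR=R.from_matrix(G@T[:3,:3].T).as_rotvec(degrees=True)
print("G",G.round(3),"turn",dR,"tcp goal",V-.0035*z)
```

```text
cap top tool [ 0.00287137  0.00089433 -0.046     ] foot ball centre tool [2.83633611e-05 1.29525042e-04 3.30000000e-02]
V [ 0.57177781 -0.23000745  0.19726887] z [-0.37629587 -0.0734327   0.9235849 ]
G [[-0.906 -0.192  0.376]
 [-0.177  0.981  0.073]
 [-0.383  0.    -0.924]] turn [  2.86732876 -21.96961204   6.11438632] tcp goal [ 0.57309485 -0.22975044  0.19403632]
```

drive_tool(motion=[[-0.001,-0.025,0.015,0,0,0],[-0.002,-0.06,0.03,0,0,0],[-0.003,-0.095,0.045,0,0,0],[-0.004,-0.13,0.06,0,0,0],[-0.005,-0.165,0.075,0,0,0],[-0.006,-0.2,0.09,0,0,0],[-0.007,-0.235,0.105,0,0,0],[-0.008,-0.27,0.12,0,0,0]])

```text
time: 5.77
position: [0.5401, -0.0138, 0.3499]
tcp_rot: [-0.002, -0.042, 0.999, -0.0]
contact_force: [0.9, -0.4, -0.9]
width: 0.0121
gripper_force: 15.0
```

drive_tool(motion=[[-0.001,-0.035,0.015,0,0,0],[-0.002,-0.07,0.03,0,0,0],[-0.003,-0.105,0.04,0,0,0],[-0.004,-0.14,0.045,0,0,0],[-0.005,-0.17,0.045,0,0,0],[-0.005,-0.19,0.045,0,0,0],[-0.005,-0.19,0.045,0,0,0],[-0.005,-0.19,0.045,0,0,0]])

```text
time: 6.43
position: [0.5355, -0.203, 0.3942]
tcp_rot: [-0.002, -0.041, 0.999, 0.001]
contact_force: [-0.0, 0.5, -0.7]
width: 0.0122
gripper_force: 15.0
```

Run:
```python
from h import *
w=wrist();pickle.dump(w,open("w4.pkl","wb"));print(w["T"].round(4))
cv2.imwrite("pics/v9.png",w["pixels"])
```

```text
[[-0.9967 -0.0812 -0.0044  0.5355]
 [-0.0812  0.9967  0.0011 -0.203 ]
 [ 0.0043  0.0014 -1.      0.3942]
 [ 0.      0.      0.      1.    ]]
```

View pics/v9.png

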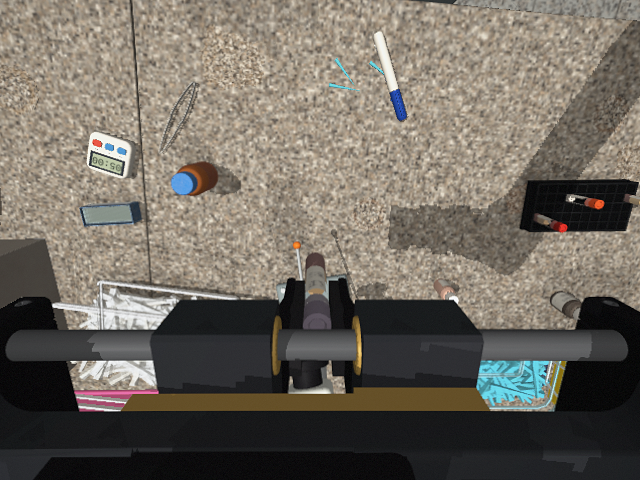

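The ball shows at (297,245) with its rod running to about (302,280), and the tube is straight in the jaws. I'll move aside so the wrist camera sees the whole rod.

drive_tool(motion=[[0.02,0.03,0,0,0,0],[0.04,0.06,0,0,0,0],[0.06,0.09,0,0,0,0],[0.08,0.11,0,0,0,0],[0.08,0.11,0,0,0,0],[0.08,0.11,0,0,0,0]])

```text
time: 6.98
position: [0.617, -0.0878, 0.3947]
tcp_rot: [-0.002, -0.046, 0.999, 0.001]
contact_force: [-0.6, -0.7, -0.1]
width: 0.0122
gripper_force: 15.0
```

Run:
```python
from h import *
w=wrist();pickle.dump(w,open("w5.pkl","wb"))
d=pickle.load(open("d0.pkl","rb"));w4=pickle.load(open("w4.pkl","rb"))
def orange(c):
    m=cv2.inRange(cv2.cvtColor(c["pixels"],cv2.COLOR_BGR2HSV),(3,150,110),(18,255,255))
    k,_,st,ce=cv2.connectedComponentsWithStats(m);return [(ce[i].round(1),st[i,4]) for i in range(1,k) if 4<st[i,4]<200]
print(orange(w4),orange(w))
def proj(c,X):
    if "T" in c: q=np.linalg.inv(c["T"]@c["tool_from_camera"])@np.array([*X,1]);q=q[:3]
    else: q=cv2.Rodrigues(np.array(c["rvec"]))[0]@X+np.array(c["tvec"]).ravel()
    return cv2.projectPoints(q.reshape(1,1,3),np.zeros(3),np.zeros(3),c["K"],np.array([c["k1"],0,0,0,0.]))[0].ravel()
b=np.array([.600,-.2245,.128]);r=np.array([-.9065,-.1769,-.3834])
for n,c in(("w5",w),("top",d["top"]),("side",d["side"])):
    g=cv2.cvtColor(c["pixels"],cv2.COLOR_BGR2GRAY);p,q=proj(c,b),proj(c,b-.12*r);print(n,p.round(1),q.round(1))
    L=cv2.createLineSegmentDetector().detect(g)[0][:,0]
    u=(q-p)/np.linalg.norm(q-p)
    for l in L:
        a,e=l[:2],l[2:];v=e-a;ln=np.linalg.norm(v);mm=(a+e)/2-p
        if ln>8 and abs(np.cross(u,v/ln))<.12 and abs(np.cross(u,mm))<8 and -5<u@mm<130:print("  ",l.round(1))
```

```text
[(array([ 96.7, 142.8]), np.int32(47)), (array([193.2, 176.6]), np.int32(173)), (array([595.9, 203.3]), np.int32(125)), (array([296.3, 244.8]), np.int32(44))] [(array([11.1, 75. ]), np.int32(52)), (array([534.6, 140.9]), np.int32(91)), (array([602.8, 144.2]), np.int32(139)), (array([211.5, 176.7]), np.int32(50))]
w5 [210.9 175.2] [217.2 268.1]
   [222.1 277.  223.1 285.8]
   [215.5 249.4 217.6 271.9]
   [220.5 271.9 212.8 181.8]
   [213.9 219.4 214.1 230.6]
   [210.1 181.8 212.1 203.1]
   [220.4 244.4 222.7 270.7]
top [393.5 235. ] [388.7 191. ]
   [386.3 194.5 389.5 216.9]
side [299.4 215.5] [258.7 203.5]
   [293.5 211.  302.3 214.6]<stdin>:19: DeprecationWarning: Arrays of 2-dimensional vectors are deprecated. Use arrays of 3-dimensional vectors instead. (deprecated in NumPy 2.0)
```

Run:
```python
from h import *
d=pickle.load(open("d0.pkl","rb"));s,t=d["side"],d["top"];w4=pickle.load(open("w4.pkl","rb"));w5=pickle.load(open("w5.pkl","rb"))
b4,e=tri((w4,(296.3,244.8)),(w5,(211.5,176.7)),(s,(299.5,215.5)),(t,(393.5,234.8)));print("ball",b4,np.round(e,4))
def n(c,a,bb):
    o,x=ray(c,a);_,y=ray(c,bb);m=np.cross(x,y);return m/np.linalg.norm(m)
N=[n(w5,(211.45,181.8),(219.05,271.9)),n(s,(265,205.3),(299.5,215.5)),n(t,(389.2,195.5),(393.5,234.8))]
for nm,r in(("w5+s",np.cross(N[0],N[1])),("t+s",np.cross(N[2],N[1])),("w5+t",np.cross(N[0],N[2])),("all",np.linalg.svd(np.array(N))[2][2])):
    r=r/np.linalg.norm(r);r*=-np.sign(r[0]);print(nm,r.round(4),np.degrees(np.arcsin(r[2])).round(2),np.degrees(np.arctan2(r[1],r[0])).round(2))
# lens cross-check: dark/bright rod end; side rod subpixel
g=cv2.cvtColor(s["pixels"],cv2.COLOR_BGR2GRAY)
for x in range(262,298,3):print(x,g[int(203+(x-258)*.295)-4:int(203+(x-258)*.295)+7,x],int(203+(x-258)*.295)-4)
```

```text
ball [ 0.60094109 -0.22387393  0.12855218] [0.001  0.0009 0.0014 0.0008]
w5+s [-0.9002 -0.1942 -0.3897] -22.93 -167.82
t+s [-0.9065 -0.1769 -0.3834] -22.55 -168.96
w5+t [-0.9424 -0.1674 -0.2894] -16.82 -169.93
all [-0.9044 -0.1844 -0.3847] -22.62 -168.48
262 [161 148 144 140 144 157 165 161 165 176 180] 200
265 [141 145 148 150 154 159 157 149 140 132 130] 201
268 [140 141 145 146 139 132 131 128 123 120 119] 201
271 [141 144 145 144 139 134 134 135 131 128 132] 202
274 [143 143 146 147 144 141 141 139 138 139 139] 203
277 [139 141 148 151 144 137 134 135 140 143 143] 204
280 [134 138 143 147 144 140 140 144 145 143 138] 205
283 [131 128 129 137 139 134 133 134 134 132 128] 206
286 [128 130 136 139 136 129 127 129 130 128 130] 207
289 [137 142 144 144 141 134 133 136 137 139 143] 208
292 [147 146 144 145 144 141 143 142 137 135 138] 209
295 [107 106 113 124 136 139 135 132 131 134 140] 209
```

Azimuth is about -168.5°, but the side view is too coarse for the pitch. One more look from the other side gives a good stereo pair for the rod.

drive_tool(motion=[[0,-0.035,0,0,0,0],[0,-0.07,0,0,0,0],[0,-0.105,0,0,0,0],[0,-0.14,0,0,0,0],[0,-0.175,0,0,0,0],[0,-0.21,0,0,0,0],[0,-0.23,0,0,0,0],[0,-0.23,0,0,0,0]])

```text
time: 7.7
position: [0.6127, -0.3296, 0.396]
tcp_rot: [-0.001, -0.037, 0.999, -0.002]
contact_force: [-0.9, 0.3, -0.6]
width: 0.0125
gripper_force: 15.0
```

drive_tool(motion=[[0,0,0,0,0,0]])

```text
time: 7.78
position: [0.6148, -0.3242, 0.3963]
tcp_rot: [-0.001, -0.04, 0.999, 0.0]
contact_force: [-0.4, 0.2, 0.4]
width: 0.0123
gripper_force: 15.0
```

```bash
python3 -W ignore - <<'E'
from h import *
w=wrist();pickle.dump(w,open("w6.pkl","wb"));print(w["T"].round(4))
m=cv2.inRange(cv2.cvtColor(w["pixels"],cv2.COLOR_BGR2HSV),(3,150,110),(18,255,255))
k,_,st,ce=cv2.connectedComponentsWithStats(m);print([(ce[i].round(1),st[i,4]) for i in range(1,k) if 4<st[i,4]<200])
def proj(c,X):
    q=np.linalg.inv(c["T"]@c["tool_from_camera"])@np.array([*X,1]);q=q[:3]
    return cv2.projectPoints(q.reshape(1,1,3),np.zeros(3),np.zeros(3),c["K"],np.array([c["k1"],0,0,0,0.]))[0].ravel()
b=np.array([.601,-.224,.1285]);r=np.array([-.9065,-.1769,-.3834])
p,q=proj(w,b),proj(w,b-.12*r);print(p,q);u=(q-p)/np.linalg.norm(q-p)
for l in cv2.createLineSegmentDetector().detect(cv2.cvtColor(w["pixels"],cv2.COLOR_BGR2GRAY))[0][:,0]:
    a,e=l[:2],l[2:];v=e-a;ln=np.linalg.norm(v);mm=(a+e)/2-p
    if ln>8 and abs(np.cross(u,v/ln))<.15 and abs(np.cross(u,mm))<10 and -5<u@mm<130:print("  ",l.round(1))
E
```

```text
[[-9.968e-01 -7.980e-02 -1.100e-03  6.148e-01]
 [-7.980e-02  9.968e-01  2.000e-04 -3.242e-01]
 [ 1.100e-03  3.000e-04 -1.000e+00  3.963e-01]
 [ 0.000e+00  0.000e+00  0.000e+00  1.000e+00]]
[(array([173.5,  94.6]), np.int32(51)), (array([278.4, 126.9]), np.int32(144)), (array([263.8, 140.2]), np.int32(6)), (array([392.3, 193.6]), np.int32(49)), (array([487.8, 361.6]), np.int32(24))]
[392.2655987  192.84652268] [403.90334702 284.32955407]
   [397.9 214.4 394.1 198.2]
   [392.3 202.8 396.5 223.2]
   [390.5 222.  389.7 211.9]
   [412.  293.1 408.  271.9]
   [405.8 273.1 409.8 294.3]
   [404.3 271.7 400.3 249.4]
   [397.1 224.3 401.5 248.2]
   [402.6 240.5 399.8 224.3]
   [404.3 250.4 408.1 269.6]
```

Run:
```python
from h import *
w5=pickle.load(open("w5.pkl","rb"));w6=pickle.load(open("w6.pkl","rb"));w4=pickle.load(open("w4.pkl","rb"))
d=pickle.load(open("d0.pkl","rb"));s,t=d["side"],d["top"]
print("ball wrists",tri((w4,(296.3,244.8)),(w5,(211.5,176.7)),(w6,(392.3,193.6))))
b,e=tri((w4,(296.3,244.8)),(w5,(211.5,176.7)),(w6,(392.3,193.6)),(s,(299.5,215.5)),(t,(393.5,234.8)));print("ball all",b,np.round(e,4))
def n(c,a,bb):
    o,x=ray(c,a);_,y=ray(c,bb);m=np.cross(x,y);return m/np.linalg.norm(m)
N=[n(w5,(211.45,181.8),(219.05,271.9)),n(w6,(393.1,200),(410.8,293)),n(s,(265,203.0),(299.5,215.0)),n(t,(389.2,195.5),(393.5,234.8))]
for nm,r in(("w5+w6",np.cross(N[0],N[1])),("w6+t",np.cross(N[1],N[3])),("w6+s",np.cross(N[1],N[2])),("all",np.linalg.svd(np.array(N))[2][2])):
    r=r/np.linalg.norm(r);r*=-np.sign(r[0]);print(nm,r.round(4),np.degrees(np.arcsin(r[2])).round(2),np.degrees(np.arctan2(r[1],r[0])).round(2))
```

```text
ball wrists (array([ 0.60200339, -0.223701  ,  0.12822225]), [np.float64(0.00012689706006360952), np.float64(0.00015647388560605875), np.float64(4.7868709397818344e-05)])
ball all [ 0.6011531  -0.22387568  0.12854192] [0.0009 0.0007 0.0008 0.0016 0.0009]
w5+w6 [-0.8635 -0.2118 -0.4577] -27.24 -166.22
w6+t [-0.8303 -0.1881 -0.5246] -31.64 -167.23
w6+s [-0.8705 -0.2171 -0.4416] -26.21 -165.99
all [-0.8738 -0.2027 -0.4421] -26.24 -166.94
```

The wrist pair gives 27.2° pitch and -166.2° azimuth. The wrist plus side views give 26.2° and -166°, and the plate edge -166°. I'll use 26.5° and -166.3°.

```bash
cat > goal.py <<'E'
from h import *
from plant import arm
b=np.array([.6015,-.2238,.1284]);p,a=np.radians([26.5,-166.3])
r=np.array([np.cos(p)*np.cos(a),np.cos(p)*np.sin(a),-np.sin(p)])
z=np.array([0,0,1])-r[2]*r;z/=np.linalg.norm(z);V=b+.075*z;tcp=V-.0035*z
o=arm.get_obs();T=pose(o);zt=-z;yt=np.cross(r,[0,0,1]);yt/=np.linalg.norm(yt);yt*=np.sign(yt@T[:3,1])
G=np.c_[np.cross(yt,zt),yt,zt]
print("V",V,"z",z,"tcp",tcp,"now",T[:3,3],"\nshift",tcp-T[:3,3],"turn",R.from_matrix(G@T[:3,:3].T).as_rotvec(degrees=True),"shift to +0.12z",tcp+.12*z-T[:3,3],o["time"],o["width"])
E
python3 goal.py
```

```text
V [ 0.56898727 -0.23172575  0.19552008] z [-0.43350309 -0.10567666  0.89493436] tcp [ 0.57050453 -0.23135588  0.19238781] now [ 0.6156433  -0.32222733  0.39650556] 
shift [-0.04513877  0.09087145 -0.20411775] turn [  4.19214844 -26.20909956   8.76833473] shift to +0.12z [-0.09715914  0.07819025 -0.09672563] 7.8333 0.012162025567077007
```

drive_tool(motion=[[-0.035,0.015,0,1,-6,2],[-0.07,0.035,0,2,-12,4],[-0.1,0.055,-0.01,3,-18,6],[-0.12,0.07,-0.03,4,-24,8],[-0.123,0.072,-0.043,4.2,-26.2,8.8],[-0.123,0.072,-0.043,4.2,-26.2,8.8],[-0.123,0.072,-0.043,4.2,-26.2,8.8],[-0.123,0.072,-0.043,4.2,-26.2,8.8]])

```text
time: 8.5
position: [0.4956, -0.2496, 0.3561]
tcp_rot: [0.229, -0.118, 0.966, 0.026]
contact_force: [0.9, 0.0, 0.5]
width: 0.012
gripper_force: 15.0
```

```bash
python3 goal.py
```

```text
V [ 0.56898727 -0.23172575  0.19552008] z [-0.43350309 -0.10567666  0.89493436] tcp [ 0.57050453 -0.23135588  0.19238781] now [ 0.49564376 -0.24959993  0.3560502 ] 
shift [ 0.07486077  0.01824405 -0.16366239] turn [ 0.19094084  0.18905185 -0.20362272] shift to +0.12z [ 0.0228404   0.00556285 -0.05627027] 8.5 0.012043298744656209
```

drive_tool(motion=[[0.012,0.003,-0.025,0,0,0],[0.024,0.006,-0.05,0,0,0],[0.036,0.009,-0.077,0,0,0],[0.048,0.012,-0.104,0,0,0],[0.06,0.015,-0.13,0,0,0],[0.069,0.017,-0.15,0,0,0],[0.075,0.018,-0.162,0,0,0],[0.075,0.018,-0.162,0,0,0]])

```text
time: 9.17
position: [0.5709, -0.2305, 0.1894]
tcp_rot: [0.227, -0.118, 0.966, 0.029]
contact_force: [-1.3, 0.1, 0.4]
width: 0.0121
gripper_force: 15.0
```

drive_tool(motion=[[0,0,0,0,0,0],[0,0,0,0,0,0],[0,0,0,0,0,0],[0,0,0,0,0,0]])

```text
time: 9.5
position: [0.5691, -0.2326, 0.1933]
tcp_rot: [0.229, -0.117, 0.966, 0.026]
contact_force: [0.3, 0.2, -0.5]
width: 0.012
gripper_force: 15.0
```

```bash
python3 goal.py
python3 - <<'E'
from h import *
from plant import viewer
w=wrist();s=viewer.camera("side");t=viewer.camera("top");pickle.dump((w,s,t),open("f.pkl","wb"))
m=cv2.inRange(cv2.cvtColor(w["pixels"],cv2.COLOR_BGR2HSV),(3,150,110),(18,255,255))
k,_,st,ce=cv2.connectedComponentsWithStats(m);print([(ce[i].round(1),st[i,4]) for i in range(1,k) if 4<st[i,4]<200])
Ti=np.linalg.inv(w["tool_from_camera"])
for X in((0,0,.0715),(0,0,.033),(0,0,-.046)):
    q=Ti@np.array([*X,1]);print("expect",X,(w["K"]@(q[:3]/q[2]))[:2])
cv2.imwrite("pics/v10.png",np.hstack([crop(w["pixels"],220,180,200,200,2),crop(s["pixels"],220,150,100,100,4)]))
E
```

```text
V [ 0.56898727 -0.23172575  0.19552008] z [-0.43350309 -0.10567666  0.89493436] tcp [ 0.57050453 -0.23135588  0.19238781] now [ 0.56907027 -0.2325956   0.1932773 ] 
shift [ 0.00143426  0.00123971 -0.00088949] turn [ 0.15863731  0.14989114 -0.06131593] shift to +0.12z [-0.05058611 -0.01144148  0.10650263] 9.5 0.01201291125278338
[(array([113.6,  29.3]), np.int32(37)), (array([316.2, 245. ]), np.int32(142))]
expect (0, 0, 0.0715) [315.2517876  244.07900691]
expect (0, 0, 0.033) [315.12178218 262.38057521]
expect (0, 0, -0.046) [314.6578436  327.69172747]
```

View pics/v10.png

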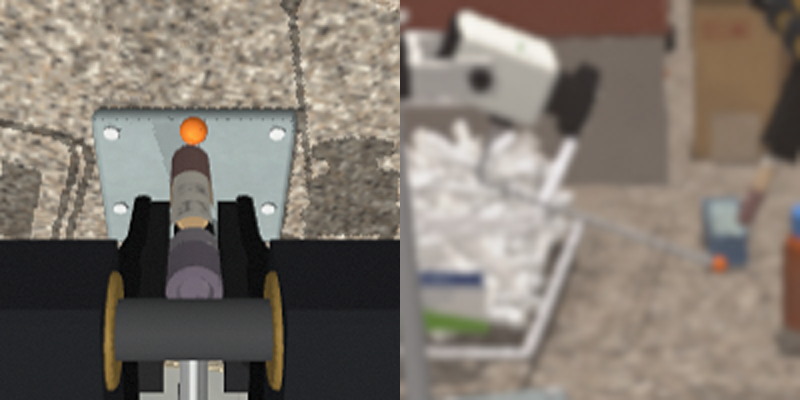

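The ball appears at (316.2,245) against an expected (315.3,244.1), in line with the tube's foot. The stand's front screws lie level in the picture, so the azimuth agrees. I'll make a final 1 mm correction and let the arm settle.

drive_tool(motion=[[0.001,0.001,-0.001,0,0,0],[0.001,0.001,-0.001,0,0,0],[0.001,0.001,-0.001,0,0,0],[0.001,0.001,-0.001,0,0,0],[0.001,0.001,-0.001,0,0,0],[0.001,0.001,-0.001,0,0,0],[0.001,0.001,-0.001,0,0,0],[0.001,0.001,-0.001,0,0,0]])

```text
time: 10.32
position: [0.5693, -0.2313, 0.1907]
tcp_rot: [0.228, -0.117, 0.966, 0.027]
contact_force: [-1.0, -1.1, 0.2]
width: 0.0123
gripper_force: 15.0
```

```bash
python3 goal.py; python3 -c "
from plant import arm
print(arm.job_done())"
```

```text
V [ 0.56898727 -0.23172575  0.19552008] z [-0.43350309 -0.10567666  0.89493436] tcp [ 0.57050453 -0.23135588  0.19238781] now [ 0.56927497 -0.23128057  0.19066652] 
shift [ 1.22955617e-03 -7.53085023e-05  1.72128823e-03] turn [ 0.07548779  0.02306185 -0.05250058] shift to +0.12z [-0.05079081 -0.01275651  0.10911341] 10.3167 0.01231117173950937
the job is handed in; nothing more can be done
None
```

The job is handed in at 10.3 s: the violet-grey tube is held still at the camera's focus, cap up, about 2 mm from my computed target; its foot points at the orange ball, and the lean rests on a camera pitch I could only measure to about 1°.

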